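# Lay the second course of a model masonry test wall

### The job

Carry on the small brick test wall that stands on the metal plate: lay the two loose full-length red bricks flat on its first course in running bond, each one centred over one of the two mortar joints, in line with the course and with its faces flush. The grey block and the red half brick are not for this course.

Things in the scene. Friction and masses are not known exactly. Their poses are not given: they have to be found in the camera images.
- course: Wall's first course, fixed: aluminium plate 76 x 290 x 8 mm with three red bricks, each 40 (x) x 84 (y) x 26 mm, in a row along its own y, and two 10 mm grey mortar joints between them, centred at x = 0, y = +47 and -47 mm in this frame. Origin: centre of the plate's underside, on the bench, z up. The flat top of the course is 37 mm above it. At yaw 0 the row runs along world y.
- brick_a: Loose solid red brick, 40 mm (own x) by 84 mm (own y, its length) by 26 mm high, about 0.17 kg, lying flat on the bench. Origin: centre of its underside, z up. Grip across its 40 mm width. May go over either joint. Near it lie two that are not wanted: a grey block of the same size and a red half brick (37 mm long).
- brick_b: The second loose red brick, the same as brick_a in every way; it goes over the other joint.
Things that resemble listed ones, but are neither listed nor needed, are in the scene too. Leave any green look-alike of the brick_b alone.

How it is judged:
By the outcome, as a careful person would: the job done as asked, in the order asked, and still so for the second after the job is handed in, with the robot touching nothing.
It also fails if it takes over 56 s, if anything falls off the work surface, if the arm or the gripper's body presses on something with over 40 N, if the wrist force passes 120 N, or if a joint passes its speed limit or range.

### The arm

A 6-joint arm with a two-finger parallel gripper is mounted at the origin on a cart in front of the work surface, level with it; the furniture and walls round the work are solid. World frame = base frame: x ahead of the robot, y to its left, z up, the work surface at z = 0. Lengths are in m, angles in degrees, forces in N, time in s.
With the tool pointing down it reaches from about 0.325 to 0.775 m from the base axis. Payload 5.5 kg.
Tool frame: the origin (TCP) lies at the centre of the arm's flange, where the gripper is bolted on; the fingertips stand 182 mm ahead of it and the grasp point (between the pads) lies 163 mm ahead of it; z points along the fingers, y is the direction in which the jaws open and shut (so a half turn about z gives the same grasp; the last joint's range is limited). The gripper opens to 88 mm and grips with 3 to 60 N. Pads are 20 mm wide; open, the fingers measure 115 mm over their backs; the gripper's body (75 mm by 178 mm) begins 61 mm behind the grasp point.
Start: joints at [-79.337, 5.22, 70.514, -0, 104.267, -3.249], TCP at [0.144, -0.582, 0.405] pointing down, gripper open.
Joint ranges: [-164.24, 164.24], [-49.07, 125.15], [9.68, 141.18], [-86.29, 266.29], [3.28, 154.24], [-151.56, 151.56]. Speed limits (degrees/s): [147.25, 147.25, 172.46, 180, 180, 180].

### API

Orientations are given as [roll, pitch, yaw] about the fixed x, y, z axes, in that order (R = Rz(yaw) Ry(pitch) Rx(roll)).
In Python, from station import r gives the robot as it stands. The module is installed in compiled form; this text tells all that it offers. Calls block until the motion is done:
- r.reach(position, orientation): joint-space move of the TCP to a pose.
- r.servo_line(position, rotation=None, speed=0.15): straight line of the TCP; rotation=None keeps the orientation; speed is the mean speed in m/s.
- r.move_joints(angles): joint-space move.
- r.let_go() and r.grab(squeeze=None): open the fingers fully, or close them until they stop; squeeze is the grip in N (None keeps the last).
- r.wait(seconds).
- r.inverse_kinematics(position, orientation): joint angles nearest the present ones, or None.
- r.sense(): the state.
- r.snapshot(name): name is "scene" or "top" or "wrist"; returns a dict with "frame" (420x560x3 uint8, red, green, blue), "fx", "fy", "cx", "cy" (pixels), "R" (3x3) and "t" (3): a world point X has camera coordinates R X + t. Camera axes: x right, y down, z forward; pixel columns grow to the right and rows downward; lengths in m; the calibration is good to about 2 mm. A picture is of the moment at which its call begins. There is no depth.
A pose or a line that the arm cannot do raises r.IKError and nothing moves.
- r.hand_in(): hands the job in, once; it reports no verdict.
The state is a dict: "clock": time; "joints": joint angles; "joint_vel": joint speeds; "joint_torque": joint torques, N m; "tcp_pos": TCP position; "orientation": TCP orientation; "contact_force": force on the tool from outside, world axes, zero at the start; "torque": the same for the moment, N m; "opening": finger opening in m.
Only numpy, scipy, OpenCV 4.12 (cv2) and the standard library are available. Lean on these libraries where they do the work, as an engineer would, in place of code of your own. Each camera call takes 0.05 s, during which the arm holds its last target.

## Working session

There is one attempt and no reset: what is moved stays moved. The work goes in short steps, each a Python script; the robot and the scene stay as the last script left them, time stands still between calls to the robot, and variables do not carry over. Pictures are saved under pics/ and viewed, and the job is handed in when it is done.

```bash
mkdir -p pics; python3 - <<'E'
from station import r
import cv2, pickle
d={}
for n in ("scene","top","wrist"):
    s=r.snapshot(n); d[n]=s
    cv2.imwrite(f"pics/{n}0.png", s["frame"][:,:,::-1]); print(n,s["fx"],s["fy"],s["cx"],s["cy"],s["R"],s["t"])
pickle.dump(d,open("s0.pkl","wb"))
s=r.sense();print(s["clock"],s["tcp_pos"],s["orientation"],s["opening"],s["contact_force"])
E
```

```text
scene 484.9610399603085 484.9610399603085 271.3940971602393 217.21040682470283 [[-0.87983009 -0.4748826  -0.01963497]
 [-0.33710049  0.65261366 -0.67857105]
 [ 0.33505564 -0.59040827 -0.73427229]] [0.51993065 0.12139301 1.10306114]
top 527.6793313000545 527.6793313000545 279.66661079745296 208.49655490812103 [[-0.00829123 -0.99984782 -0.01534933]
 [-0.99417329  0.00989201 -0.10733884]
 [ 0.10747434  0.01436992 -0.994104  ]] [0.17298867 0.54005123 1.24378173]
wrist 322.9685111254293 322.9685111254293 284.5078095959927 210.99035587696835 [[ 0.24100249 -0.970523   -0.00170348]
 [-0.92794243 -0.23094228  0.29255512]
 [-0.28432488 -0.06892579 -0.95624714]] [-0.59795213 -0.03731732  0.39052102]
0.15 [ 0.1442644  -0.58245237  0.40375436] [-1.79913313e+02 -5.42624919e-03  1.39125006e+01] 0.08759903677961438 [ 0.18726811 -0.27375836  0.28678422]
```

View pics/top0.png

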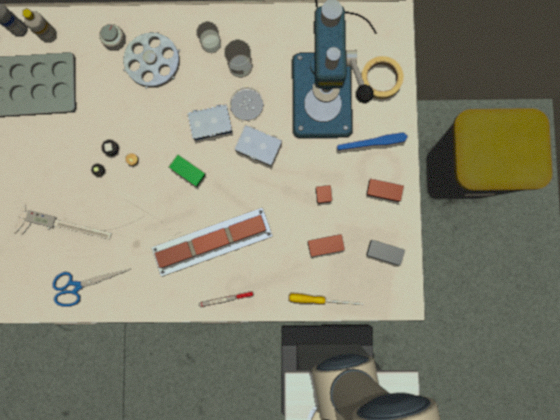

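View pics/scene0.png

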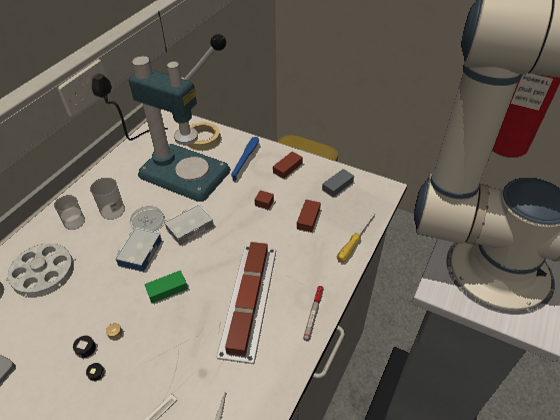

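View pics/wrist0.png

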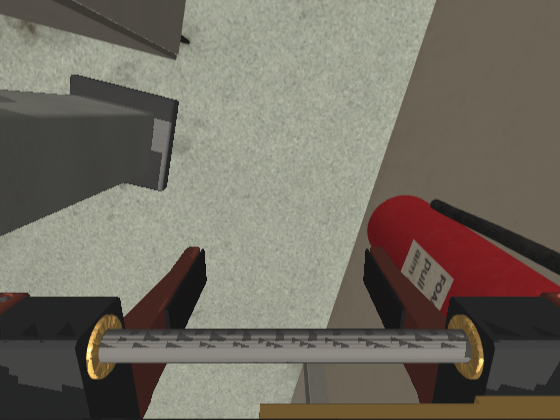

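```bash
cat > h.py <<'E'
import cv2, numpy as np, itertools
from scipy.optimize import minimize
def proj(s,P):
    c=np.asarray(P)@np.asarray(s["R"]).T+np.asarray(s["t"]); return np.c_[s["fx"]*c[:,0]/c[:,2]+s["cx"],s["fy"]*c[:,1]/c[:,2]+s["cy"]]
def unproj(s,uv,z):
    R=np.asarray(s["R"]);t=np.asarray(s["t"]);C=-R.T@t
    d=R.T@np.array([(uv[0]-s["cx"])/s["fx"],(uv[1]-s["cy"])/s["fy"],1.]); return C+d*(z-C[2])/d[2]
def corners(x,y,yaw,z0,z1,L,W=.040):
    a=np.radians(yaw);c,s_=np.cos(a),np.sin(a)
    return np.array([[x+c*i-s_*j,y+s_*i+c*j,k] for i,j,k in itertools.product((-W/2,W/2),(-L/2,L/2),(z0,z1))])
def redmask(f):
    h=cv2.cvtColor(f,cv2.COLOR_RGB2HSV); 
    return (((h[...,0]<14)|(h[...,0]>170))&(h[...,1]>110)&(h[...,2]>35)).astype(np.uint8)
U=4
def silh(s,P,shape):
    hull=cv2.convexHull(proj(s,P).astype(np.float32))[:,0]
    m=np.zeros((shape[0]*U,shape[1]*U),np.uint8)
    cv2.fillConvexPoly(m,np.round(((hull+.5)*U-.5)*16).astype(np.int32),255,cv2.LINE_8,4)
    return cv2.resize(m,(shape[1],shape[0]),interpolation=cv2.INTER_AREA)/255.
def fit(views,x0,z0,z1,L,W=.04):
    """views: list of (snap, mask 0/1 float)."""
    def cost(p):
        P=corners(p[0],p[1],p[2],z0,z1,L,W)
        return sum(np.abs(silh(s,P,m.shape)-m).sum()/m.sum() for s,m in views)
    best=None
    x=np.array(x0,float)
    for d in ((.01,6),(.004,3),(.002,1)):
        sim=np.array([x,x+[d[0],0,0],x+[0,d[0],0],x+[0,0,d[1]]])
        o=minimize(cost,x,method="Nelder-Mead",options=dict(initial_simplex=sim,maxiter=120,xatol=1e-4,fatol=1e-4)); x=o.x
    return x,o.fun
def blobs(m,amin=60):
    n,l,st,ce=cv2.connectedComponentsWithStats(m); return [(st[i,4],ce[i],(l==i).astype(np.uint8)) for i in range(1,n) if st[i,4]>=amin]
E
python3 - <<'E'
import pickle,cv2,numpy as np
from h import *
d=pickle.load(open("s0.pkl","rb"))
for n in("top","scene"):
    m=redmask(d[n]["frame"]); m=cv2.morphologyEx(m,cv2.MORPH_CLOSE,np.ones((3,3)))
    cv2.imwrite(f"pics/m_{n}.png",m*255)
    for a,c,b in blobs(m): print(n,a,c.round(1),unproj(d[n],c,.02).round(3))
E
```

```text
top 537 [384.7 190. ] [ 0.585 -0.088  0.02 ]
top 220 [323.4 194. ] [0.577 0.061 0.02 ]
top 515 [246.8 228.2] [0.495 0.248 0.02 ]
top 532 [210.  241.4] [0.464 0.338 0.02 ]
top 523 [325.7 245.2] [0.453 0.058 0.02 ]
top 511 [173.2 254.6] [0.433 0.427 0.02 ]
top 68 [244.5 294.8] [0.336 0.254 0.02 ]
scene 2090 [522.1 125.4] [ 0.049 -0.556  0.02 ]
scene 436 [287.2 164.6] [ 0.587 -0.084  0.02 ]
scene 251 [263.7 199.4] [0.578 0.064 0.02 ]
scene 497 [307.9 215.2] [0.454 0.062 0.02 ]
scene 2015 [246.1 300.3] [0.465 0.347 0.02 ]
scene 88 [318.2 293.7] [0.335 0.261 0.02 ]
```

```bash
python3 - <<'E'
import cv2,numpy as np
print(np.hstack([cv2.imread(f"pics/m_{n}.png") for n in("top","scene")]).shape)
cv2.imwrite("pics/mm.png",cv2.resize(np.hstack([cv2.imread(f"pics/m_{n}.png") for n in("top","scene")]),(800,300)))
E
```

```text
(420, 1120, 3)
```

View pics/mm.png

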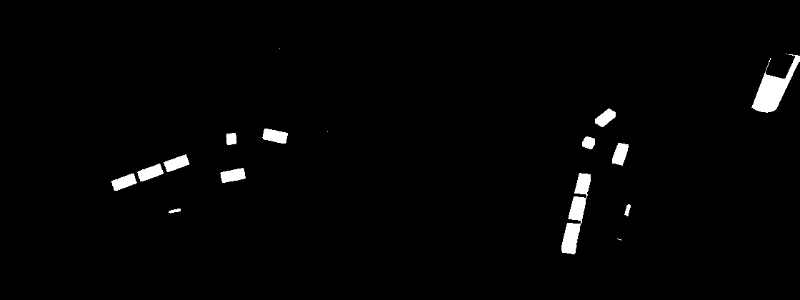

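```bash
cat >> h.py <<'E'
def near(snap,p,r=.03):
    m=cv2.morphologyEx(redmask(snap["frame"]),cv2.MORPH_CLOSE,np.ones((2,2))); out=np.zeros_like(m)
    for a,c,b in blobs(m,40):
        if np.linalg.norm(unproj(snap,c,.02)[:2]-p)<r: out|=b
    return out
def hullmask(m):
    h=cv2.convexHull(cv2.findNonZero(m)); o=np.zeros_like(m); cv2.fillConvexPoly(o,h,1); return o
E
python3 - <<'E'
import pickle
from h import *
d=pickle.load(open("s0.pkl","rb"))
for nm,p,y in(("b1",(.586,-.087),80),("b2",(.453,.060),100)):
    for vs in(("top",),("scene",),("top","scene")):
        print(nm,vs,*fit([(d[v],near(d[v],p).astype(float)) for v in vs],(*p,y),0,.026,.084))
for vs in(("top",),("scene",),("top","scene")):
    print("course",vs,*fit([(d[v],hullmask(near(d[v],(.465,.342),.12)).astype(float)) for v in vs],(.465,.34,110),.011,.037,.272))
E
```

```text
b1 ('top',) [ 5.84387646e-01 -9.08295544e-02  1.69295027e+02] 0.22420856610800743
b1 ('scene',) [ 5.85850607e-01 -9.16530193e-02  1.69977960e+02] 0.16301493074293938
b1 ('top', 'scene') [ 5.84647643e-01 -8.92538901e-02  1.70825065e+02] 0.39385079574686044
b2 ('top',) [4.50024379e-01 5.60282321e-02 1.91865743e+02] 0.1553780977017958
b2 ('scene',) [4.53486379e-01 5.48478864e-02 1.93101150e+02] 0.1262950250522744
b2 ('top', 'scene') [4.51512460e-01 5.67306157e-02 1.91273577e+02] 0.32095839008859134
course ('top',) [  0.46249499   0.33176618 199.52577563] 0.10244910634925733
course ('scene',) [  0.46489594   0.33498697 199.37771746] 0.03880989063723385
course ('top', 'scene') [  0.46372015   0.33471966 199.20616908] 0.19744795428934522
```

```bash
cat >> h.py <<'E'
def toolR(psi):
    a=np.radians(psi); return np.array([[np.cos(a),np.sin(a),0],[np.sin(a),-np.cos(a),0],[0,0,-1.]])
E
python3 - <<'E'
import pickle
from h import *
from station import r
d=pickle.load(open("s0.pkl","rb"))["wrist"]
T=toolR(13.9); C=-d["R"].T@d["t"]; p=np.array(r.sense()["tcp_pos"])
c=T.T@(C-p); a=T.T@d["R"][2]; print("cam in tool",c,"axis",a)
# axis hits plane at tool-z 0.30 / .35
for z in(.30,.35,.4): print(z,c+a*(z-c[2])/a[2])
for nm,(x,y,th) in dict(b1=(.585,-.09,-10),b2=(.452,.0555,12),jA=(.464-.047*np.sin(np.radians(19.3)),.334+.047*np.cos(np.radians(19.3)),19.3),jB=(.464+.047*np.sin(np.radians(19.3)),.334-.047*np.cos(np.radians(19.3)),19.3)).items():
    print(nm,x,y)
    for ox in (-.05,-.1,0):
        q=np.array([x,y])+toolR(th+90)[:2,0]*ox
        print(ox,r.inverse_kinematics([*q,.36],[180,0,th+90]))
E
```

```text
cam in tool [ 0.07892383 -0.00150937  0.02042097] axis [-0.29255675 -0.00139541  0.95624714]
0.3 [-0.00661131 -0.00191735  0.3       ]
0.35 [-0.02190844 -0.00199032  0.35      ]
0.4 [-0.03720557 -0.00206328  0.4       ]
b1 0.585 -0.09
-0.05 [-16.87002249   3.85990826  76.46005045   0.          99.68004129
  -6.87002249]
-0.1 [-21.62730176   4.66441679  75.61623992   0.          99.71934329
 -11.62730176]
0 [-12.03926379   3.70296067  76.62380189   0.          99.67323745
  -2.03926379]
b2 0.452 0.0555
-0.05 [ -3.39950044 -16.44936604  95.31315806   0.         101.13620797
 -15.39950044]
-0.1 [ -9.22178482 -14.50194261  93.70734876   0.         100.79459385
 -21.22178482]
0 [  2.71845508 -17.5774488   96.22421506   0.         101.35323374
  -9.28154492]
jA 0.44846582354247855 0.37835864472441183
-0.05 [ 3.20441323e+01  4.63732969e-01  7.99404239e+01 -2.54444375e-14
  9.95958431e+01  1.27441323e+01]
-0.1 [ 2.70433825e+01 -1.36169579e+00  8.17564505e+01 -2.54444375e-14
  9.96052453e+01  7.74338247e+00]
0 [ 3.68314989e+01  2.91138338e+00  7.74453960e+01 -2.54444375e-14
  9.96432206e+01  1.75314989e+01]
jB 0.4795341764575215 0.2896413552755882
-0.05 [ 2.25168322e+01 -2.42235226e+00  8.27940885e+01 -2.54444375e-14
  9.96282638e+01  3.21683224e+00]
-0.1 [17.29976074 -2.98117254 83.33559399  0.         99.64557856 -2.00023926]
0 [ 2.76527619e+01 -1.17685181e+00  8.15742979e+01 -2.54444375e-14
  9.96025539e+01  8.35276195e+00]
```

```bash
cat >> h.py <<'E'
OX=-.04
def viewpose(x,y,th,ztop):
    q=np.array([x,y])+toolR(th+90)[:2,0]*OX
    return [*q,ztop+.274],[180,0,th+90]
E
python3 - <<'E'
import pickle
from h import *
from station import r
D={}
for nm,x,y,th,zt in(("b1",.585,-.09,-10,.026),("b2",.452,.0555,12,.026),("jB",.4795,.2896,19.3,.037),("jA",.4485,.3784,19.3,.037)):
    r.reach(*viewpose(x,y,th,zt)); r.wait(.15); D[nm]=r.snapshot("wrist"); s=r.sense(); D[nm]["tcp"]=s["tcp_pos"]; D[nm]["ori"]=s["orientation"]
    cv2.imwrite(f"pics/w_{nm}.png",D[nm]["frame"][:,:,::-1]); print(nm,s["clock"],s["tcp_pos"],s["orientation"])
pickle.dump(D,open("s1.pkl","wb"))
I=[D[k]["frame"][:,:,::-1] for k in("b1","b2","jB","jA")]
cv2.imwrite("pics/w4.png",cv2.resize(np.vstack([np.hstack(I[:2]),np.hstack(I[2:])]),(800,600)))
E
```

```text
b1 2.6167 [ 0.57793505 -0.13006367  0.30009683] [1.79991710e+02 4.17875279e-03 7.99370235e+01]
b2 3.5917 [0.46107815 0.01546224 0.29989678] [-1.79978076e+02  6.52837728e-03  1.01881018e+02]
jB 4.7333 [0.49305768 0.2504212  0.31120034] [1.79980016e+02 1.60425930e-02 1.09168109e+02]
jA 5.4 [0.46227626 0.33953726 0.31108588] [1.79990575e+02 1.49440699e-02 1.09197161e+02]
```

View pics/w4.png

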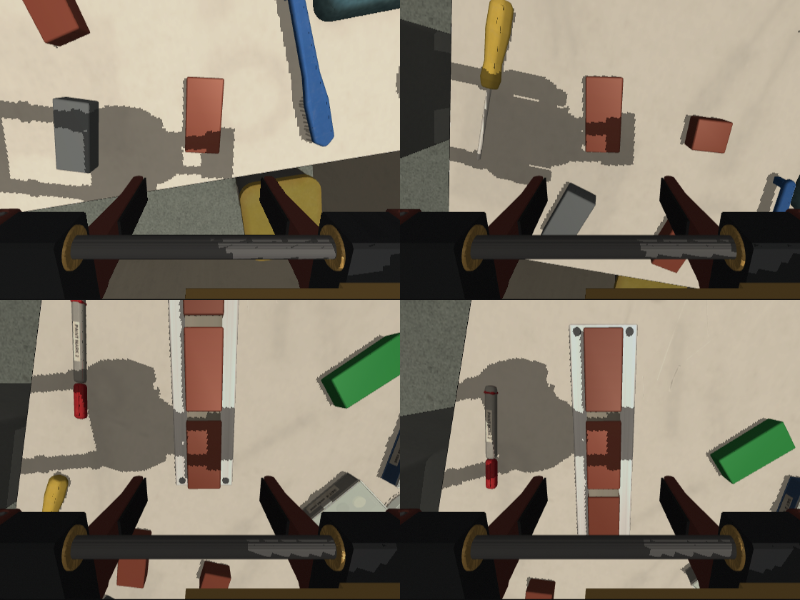

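```bash
cat >> h.py <<'E'
def redw(f):
    h=cv2.cvtColor(f,cv2.COLOR_RGB2HSV)
    return (((h[...,0]<12)|(h[...,0]>172))&(h[...,1]>105)&(h[...,2]>30)).astype(float)
def course_sil(s,p,shape):
    x,y,yaw=p; m=silh(s,corners(x,y,yaw,.011,.037,.272),shape)
    for j in(.047,-.047):
        a=np.radians(yaw); c=[x-np.sin(a)*j,y+np.cos(a)*j]
        m=m*(1-silh(s,corners(*c,yaw,.037,.0371,.010,.044),shape))
    return m
def brick_sil(z0): return lambda s,p,shape: silh(s,corners(*p,z0,z0+.026,.084),shape)
def fitg(views,model,x0,roi_of,rowmax=240,pad=25):
    vs=[]
    for s in views:
        m=redw(s["frame"]); roi=(roi_of(s,x0,m.shape)>0).astype(np.uint8); roi=cv2.dilate(roi,np.ones((pad,pad))); roi[rowmax:]=0; vs.append((s,m*roi,roi))
    def cost(p): return sum((np.abs(model(s,p,m.shape)-m)*roi).sum()/m.sum() for s,m,roi in vs)
    x=np.array(x0,float)
    for d in((.006,4),(.002,1),(.001,.5)):
        sim=np.array([x,x+[d[0],0,0],x+[0,d[0],0],x+[0,0,d[1]]])
        o=minimize(cost,x,method="Nelder-Mead",options=dict(initial_simplex=sim,maxiter=150,xatol=1e-5,fatol=1e-5)); x=o.x
    return x,o.fun,vs
def overlay(s,sil,name,crop=None):
    f=s["frame"][:,:,::-1].copy(); c,_=cv2.findContours((sil>.5).astype(np.uint8),cv2.RETR_LIST,cv2.CHAIN_APPROX_NONE)
    cv2.drawContours(f,c,-1,(0,255,0),1); 
    if crop: f=cv2.resize(f[crop[0]:crop[1],crop[2]:crop[3]],None,fx=2,fy=2,interpolation=cv2.INTER_NEAREST)
    cv2.imwrite(name,f); return f
E
python3 - <<'E'
import pickle
from h import *
D=pickle.load(open("s1.pkl","rb"))
b=brick_sil(0); O=[]
for nm,x0 in(("b1",(.585,-.09,-10)),("b2",(.452,.0555,12))):
    x,c,vs=fitg([D[nm]],b,x0,b); print(nm,x,c); O.append(overlay(D[nm],b(D[nm],x,(420,560)),f"pics/o_{nm}.png",(60,240,200,390)))
for k in(("jA",),("jB",),("jA","jB")):
    x,c,vs=fitg([D[i] for i in k],course_sil,(.464,.334,19.3),course_sil); print(k,x,c)
    if len(k)==1: O.append(overlay(D[k[0]],course_sil(D[k[0]],x,(420,560)),"pics/o.png",(0,240,200,390))[-360:])
cv2.imwrite("pics/o4.png",np.vstack([np.hstack(O[:2]),np.hstack(O[2:])])[:,:])
E
```

```text
b1 [  0.58339765  -0.08849883 -12.74607213] 0.04535548570573268
b2 [ 0.45059073  0.05774588 10.5984054 ] 0.04256458375222478
('jA',) [ 0.46209009  0.33620812 19.47400841] 0.045035117982761455
('jB',) [ 0.46193113  0.33590014 19.36276692] 0.03720787772548721
('jA', 'jB') [ 0.46192708  0.33605197 19.25345554] 0.08152288036717824
```

View pics/o4.png

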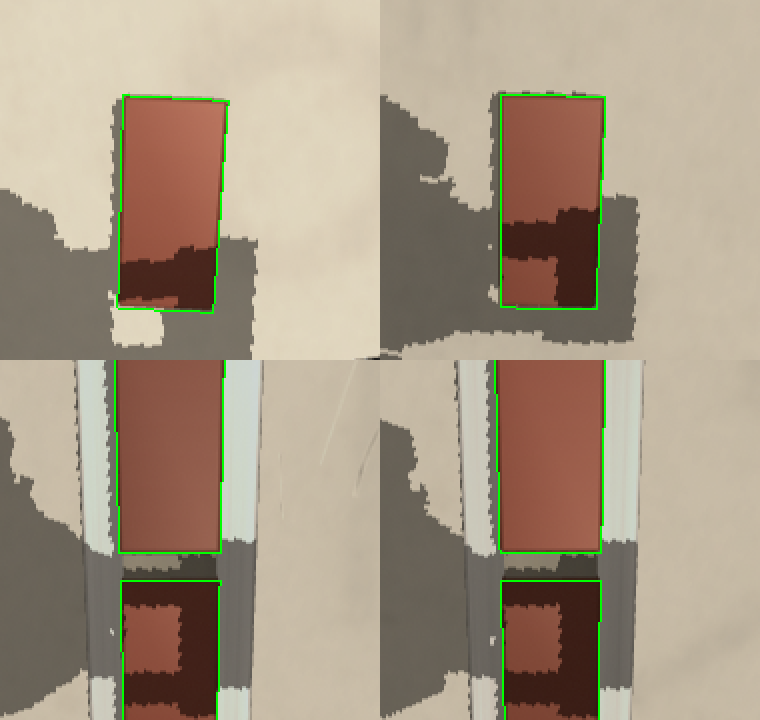

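```bash
cat >> h.py <<'E'
ZG=.185
def st(r,t=""):
    s=r.sense(); print(t,round(s["clock"],2),np.round(s["tcp_pos"],4),np.round(s["orientation"],2),"F",np.round(s["contact_force"],1),"op",round(s["opening"],4)); return s
def pick(r,x,y,th,z0=0.,lift=.1,sq=25):
    o=[180,0,th+90]
    r.reach([x,y,ZG+z0+.07],o); r.servo_line([x,y,ZG+z0],speed=.1); st(r,"at"); r.grab(sq); st(r,"grip")
    r.servo_line([x,y,ZG+z0+lift],speed=.15); st(r,"lift")
def place(r,x,y,th,z0=.037,pre=.04):
    o=[180,0,th+90]
    r.reach([x,y,ZG+z0+pre],o); r.servo_line([x,y,ZG+z0+.003],speed=.1); r.wait(.1); s=st(r,"above"); f0=s["contact_force"][2]
    for dz in(.0015,.0008,.0002,-.0004,-.001):
        r.servo_line([x,y,ZG+z0+dz],speed=.02); s=r.sense()
        if s["contact_force"][2]-f0>4: break
    st(r,f"down {dz}"); r.let_go(); r.wait(.1); st(r,"open"); r.servo_line([x,y,ZG+z0+.08],speed=.2)
C=(.4620,.33605,19.35)
def joint(j,c=C):
    a=np.radians(c[2]); return c[0]-np.sin(a)*j,c[1]+np.cos(a)*j,c[2]
E
python3 - <<'E'
import pickle
from h import *
from station import r
pick(r,.4506,.0577,10.6)
E
```

```text
at 7.36 [0.4509 0.0578 0.1856] [1.7994e+02 1.0000e-02 1.0061e+02] F [ 0.2 -0.2  0.7] op 0.0876
grip 8.16 [0.4507 0.0577 0.1851] [179.98   0.   100.6 ] F [ 0.4 -0.6  0.7] op 0.0398
lift 8.97 [0.4504 0.0577 0.2838] [-1.799e+02 -1.000e-02  1.006e+02] F [-1.1  0.6 -1.9] op 0.04
```

```bash
python3 - <<'E'
import pickle
from h import *
from station import r
t=joint(.047)
place(r,*t)
r.reach(*viewpose(*t,.063)); r.wait(.2); w=r.snapshot("wrist"); top=r.snapshot("top"); st(r,"view")
pickle.dump((w,top),open("s2.pkl","wb"))
b=brick_sil(.037); x,c,_=fitg([w],b,t,b); print(t,x,c)
cv2.imwrite("pics/w2.png",w["frame"][:,:,::-1]); overlay(w,b(w,x,(420,560)),"pics/o2.png",(0,280,180,420))
E
```

```text
above 10.82 [0.4466 0.3803 0.2256] [ 1.7996e+02 -1.0000e-02  1.0933e+02] F [ 0.9  0.2 -1. ] op 0.04
down -0.001 12.07 [0.4464 0.3804 0.2219] [ 1.7997e+02 -1.0000e-02  1.0935e+02] F [-2.3 -1.   4.7] op 0.0399
open 13.04 [0.4464 0.3804 0.221 ] [180.    -0.   109.35] F [-0.2 -0.3 -0.5] op 0.0878
view 14.22 [0.4593 0.3431 0.3355] [-1.7987e+02  2.0000e-02  1.0940e+02] F [-0.1  0.5  0. ] op 0.0876
(np.float64(0.4464271192422592), np.float64(0.3803950717093251), 19.35) [ 0.44235273  0.38765623 19.52618614] 0.18755136287359972
```

View pics/o2.png

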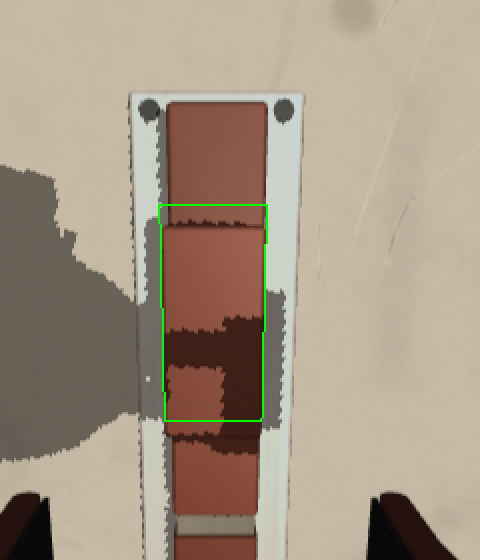

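View pics/w2.png

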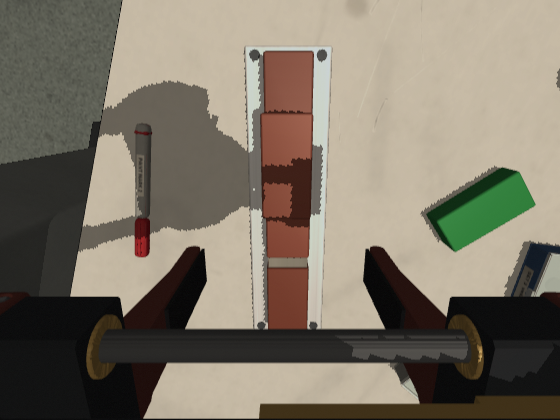

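```bash
python3 - <<'E'
import pickle
from h import *
w,top=pickle.load(open("s2.pkl","rb"))
t=joint(.047)
f=cv2.resize(w["frame"][95:235,245:345,::-1],None,fx=6,fy=6,interpolation=cv2.INTER_NEAREST)
q=proj(w,corners(*t,.037,.063,.084)); print(q.round(1))
v=lambda u:tuple(int(z) for z in ((u[0]-245+.5)*6,(u[1]-95+.5)*6))
for i in (1,3,5,7):
    cv2.circle(f,v(q[i]),4,(0,255,0),1)
    
for a,b_ in((1,3),(3,7),(7,5),(5,1)): cv2.line(f,v(q[a]),v(q[b_]),(0,255,0),1)
cs=proj(w,corners(*C,.011,.037,.272))
for a,b_ in((1,3),(3,7),(7,5),(5,1)): cv2.line(f,v(cs[a]),v(cs[b_]),(255,255,0),1)
cv2.imwrite("pics/z2.png",f[:,:].copy()[:600] if 0 else cv2.resize(f,None,fx=.71,fy=.71,interpolation=cv2.INTER_AREA))
E
```

```text
[[265.3 210.6]
 [263.4 219.9]
 [263.6 112.9]
 [261.3 113. ]
 [309.8 210.7]
 [312.1 220. ]
 [312.3 113. ]
 [315.  113.1]]
```

View pics/z2.png

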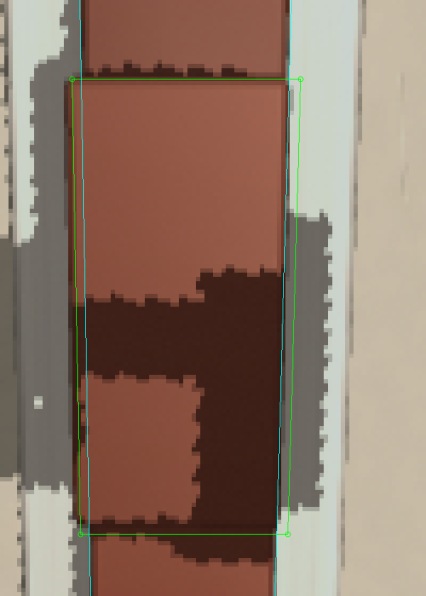

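```bash
cat >> h.py <<'E'
def latfit(s,rows,x0,model,W0=None):
    """lateral offset/yaw from left/right red-mask edges over rows; returns mean offset px (obs-pred), left and right"""
    m=redw(s["frame"]); sil=model(s,x0,m.shape); L=[];Rr=[]
    for v in rows:
        # subpixel: contiguous red run containing predicted centre
        p=np.where(sil[v]>.5)[0]; mid=int(p.mean())
        row=m[v,p[0]-12:p[-1]+13]; k=np.where(row>0)[0]
        L.append(k[0]+p[0]-12-p[0]); Rr.append(k[-1]+p[0]-12-p[-1])
    return np.array(L),np.array(Rr)
E
python3 - <<'E'
import pickle
from h import *
from station import r
t=joint(.047)
r.wait(.3); w=r.snapshot("wrist"); st(r,"view"); pickle.dump(w,open("s3.pkl","wb"))
b=brick_sil(.037)
L,R=latfit(w,range(122,205),t,b); print("brick L",L.mean(),L.tolist()[::6],"R",R.mean(),R.tolist()[::6])
for rg in (range(60,105),range(230,245)):
    L,R=latfit(w,rg,C,course_sil); print("course L",L.mean(),"R",R.mean())
g=cv2.cvtColor(w["frame"],cv2.COLOR_RGB2GRAY).astype(int)
for c in(275,285,300): print(c,g[106:118,c],g[210:228,c])
print(proj(w,corners(*t,.037,.063,.084)).round(1).tolist())
cp=proj(w,np.vstack([corners(*C,.011,.037,.272)]));print(cp.round(1).tolist())
E
```

```text
view 14.57 [0.4596 0.3427 0.337 ] [180.     0.   109.36] F [-0.5  0.2 -0.2] op 0.0878
brick L -1.1204819277108433 [-1, -2, -1, -1, -1, -1, -1, -1, -1, -1, -1, -1, -1, -1] R -2.566265060240964 [-3, -3, -2, -2, -2, -2, -3, -3, -3, -2, -2, -2, -3, -3]
course L 0.7333333333333333 R -0.9111111111111111
course L 0.2 R -0.3333333333333333
275 [ 97  97  97  97  74  40  46  68  91 102 103 103] [88 89 88 88 87 68 36 34 37 40 41 71 90 91 92 90 90 90]
285 [102 102 102 102 102  78  46  70  95 106 107 106] [92 92 91 91 91 91 70 33 36 40 40 40 41 40 72 92 91 91]
300 [105 106 106 106 106  80  46  68  98 110 112 112] [39 38 38 39 38 38 37 34 37 40 41 40 41 40 41 75 96 96]
[[264.1, 209.7], [262.2, 218.8], [262.3, 112.6], [260.0, 112.7], [308.3, 209.7], [310.5, 218.8], [310.6, 112.6], [313.3, 112.7]]
[[267.7, 324.5], [266.5, 340.4], [263.2, 55.5], [261.1, 50.0], [303.8, 324.5], [305.2, 340.4], [309.6, 55.6], [312.0, 50.1]]
```

```bash
python3 - <<'E'
import pickle
from h import *
D=pickle.load(open("s1.pkl","rb")); s=D["b2"]; g=cv2.cvtColor(s["frame"],cv2.COLOR_RGB2GRAY).astype(int)
q=proj(s,corners(.45059,.05775,10.6,0,.026,.084));print(q.round(1).tolist())
for c in(275,285,295): print(c,g[100:116,c],g[206:222,c])
s=D["b1"]; g=cv2.cvtColor(s["frame"],cv2.COLOR_RGB2GRAY).astype(int)
q=proj(s,corners(.5834,-.0885,-12.75,0,.026,.084));print(q.round(1).tolist())
for c in(275,285,295): print(c,g[100:116,c],g[206:222,c])
s=D["jA"];g=cv2.cvtColor(s["frame"],cv2.COLOR_RGB2GRAY).astype(int)
print(D["jA"]["tcp"]); q=proj(s,np.vstack([corners(*joint(.047),.037,.037,.01),corners(*C,.037,.037,.272)]));print(q.round(1).tolist())
for c in(275,285,295,300): print(c,g[26:44,c],g[146:178,c])
E
```

```text
[[261.4, 204.9], [259.3, 213.6], [261.6, 106.9], [259.2, 106.4], [305.8, 205.8], [307.8, 214.6], [310.1, 108.1], [312.7, 107.7]]
275 [189 189 189 189 189 189 143  67  81  99 105 105 105 104 104 104] [89 89 89 89 88 85 78 84 95 95 95 95 95 94 94 94]
285 [189 188 188 188 189 152  90  72  77 100 109 109 108 109 108 108] [92 92 92 92 92 90 83 87 95 95 95 94 95 95 96 95]
295 [189 189 189 189 189 189 189 141  69  97 111 113 112 113 112 112] [39 39 39 39 39 39 36 59 85 96 95 96 96 95 95 95]
[[260.3, 205.2], [258.1, 213.9], [262.9, 107.5], [260.7, 107.0], [304.6, 207.2], [306.5, 216.1], [311.2, 109.9], [314.0, 109.7]]
275 [213 213 213 213 213 214 213 164  86  98 116 122 121 120 119 120] [ 46  47  45  46  77  97  91 110 180 213 214 214 214 214 214 214]
285 [209 209 209 209 209 209 209 188 128  87 113 125 125 125 124 124] [ 46  46  78  99  99  98  97  88 101 115 114 114 114 114 114 115]
295 [203 203 203 204 204 204 205 206 160  86 104 124 130 130 130 128] [ 46  46  47  47  45  46  46  45  74 105 115 115 115 114 114 114]
[0.46227626 0.33953726 0.31108588]
[[259.2, 169.5], [259.2, 169.5], [258.9
[... 349 characters left out ...]
130 130 131 130
 130 104  66  66  67  55  39  40  42  42  41  42  42  41]
285 [189 190 190 190 190 190 190 177 178 201 210 188 128  79  93  98  97  97] [103 102 103 103 103 103 103 103  98  81  86 115 127 127 128 128 128 101
  64  64  65  65  60  47  37  41  42  43  41  42  42  41]
295 [188 189 188 188 189 190 190 177 179 202 210 171  98  81  95  99  98  98] [107 108 107 107 107 108 108 108 103  83  60  60  65  65  65  64  66  65
  65  65  65  65  59  46  38  41  42  42  42  43  42  42]
300 [188 188 189 189 189 188 189 179 181 203 210 171  96  79  95 100  99  99] [110 110 110 110 110 110 110 110 104  83  60  60  65  65  65  65  65  65
  64  64  64  65  60  47  40  41  42  41  42  44  43  43]
```

```bash
cat >> h.py <<'E'
def shift(p,along,lat):
    """along: +course y; lat: +tool y (image right)"""
    R=toolR(p[2]+90); d=R[:2,0]*along+R[:2,1]*lat; return p[0]+d[0],p[1]+d[1],p[2]
E
python3 - <<'E'
import pickle
from h import *
from station import r
w=pickle.load(open("s3.pkl","rb")); g=cv2.cvtColor(w["frame"],cv2.COLOR_RGB2GRAY).astype(int)
print(proj(w,corners(*joint(-.047),.037,.037,.01)).round(1)[::2].tolist())
for c in(275,285,300): print(c,g[44:58,c],g[252:274,c])
t=joint(.047); t2=shift(t,-.0006,.0014)
pick(r,*t,z0=.037,lift=.012)
place(r,*t2,pre=.012)
r.reach(*viewpose(*t,.063)); r.wait(.5); w=r.snapshot("wrist"); top=r.snapshot("top"); st(r,"view")
pickle.dump((w,top),open("s4.pkl","wb"))
b=brick_sil(.037)
L,R=latfit(w,range(122,205),t,b); print("brick L",L.mean(),"R",R.mean())
for rg in (range(60,105),range(230,245)):
    L,R=latfit(w,rg,C,course_sil); print("course L",L.mean(),"R",R.mean())
g=cv2.cvtColor(w["frame"],cv2.COLOR_RGB2GRAY).astype(int)
for c in(275,285,300): print(c,g[106:118,c],g[210:228,c])
print(proj(w,corners(*t,.037,.063,.084)).round(1)[1::2].tolist())
cv2.imwrite("pics/w4b.png",cv2.resize(w["frame"][0:280,180:420,::-1],None,fx=2,fy=2))
E
```

```text
[[265.1, 266.7], [265.0, 257.2], [307.0, 266.7], [307.2, 257.2]]
275 [186 171 172 196 206 207 168  97  81  93  95  96  96  96] [ 84  84  84  79 107 129 130 129 129 129 129 129 129 107  67  61  74  78
  78  78  78  78]
285 [187 174 174 198 207 207 169  98  82  94  97  98  98  98] [ 86  86  86  81 105 123 124 123 123 123 124 123 124 102  64  61  75  80
  79  79  79  79]
300 [188 172 174 198 207 207 169  97  84  98 101 100 100 100] [ 88  88  89  82 104 123 124 123 123 123 123 124 123 102  65  60  77  82
  82  82  81  82]
at 15.78 [0.4467 0.3805 0.2228] [ 1.7993e+02 -2.0000e-02  1.0934e+02] F [0.7 0.1 0. ] op 0.0876
grip 16.57 [0.4464 0.3804 0.222 ] [180.     0.   109.35] F [0.3 0.7 1.2] op 0.0396
lift 16.82 [0.4467 0.3806 0.2349] [ 1.7990e+02 -3.0000e-02  1.0935e+02] F [-0.5  0.2 -1.4] op 0.0398
above 17.43 [0.4479 0.3802 0.2246] [-1.7996e+02  1.0000e-02  1.0935e+02] F [ 0.4  0.4 -0.9] op 0.0397
down -0.001 18.68 [0.448  0.3803 0.222 ] [ 1.7997e+02 -1.0000e-02  1.0935e+02] F [-1.7 -1.1  4.6] op 0.0399
open 19.65 [0.448  0.3803 0.221 ] [180.     0.   109.35] F [ 0.3  0.5 -0.1] op 0.0878
view 21.13 [0.4596 0.3428 0.3369] [-179.99    0.    109.36] F [ 0.2 -0.9  0. ] op 0.088
brick L 0.7469879518072289 R -0.7590361445783133
course L 0.9111111111111111 R -0.9333333333333333
course L 0.8 R -0.7333333333333333
275 [ 97  98  97  97  75  41  40  45  69  93 102 104] [88 88 87 88 88 68 39 37 31 36 40 72 90 91 91 90 90 90]
285 [103 102 102 103 102  78  39  46  71  95 105 106] [91 91 90 91 91 90 70 36 33 35 40 39 41 40 72 92 91 91]
300 [105 106 106 106 105  80  38  45  69  99 110 111] [39 39 38 38 37 38 37 36 33 36 41 41 41 40 41 75 96 96]
[[262.4, 219.0], [260.2, 112.8], [310.7, 219.1], [313.5, 112.9]]
```

View pics/w4b.png

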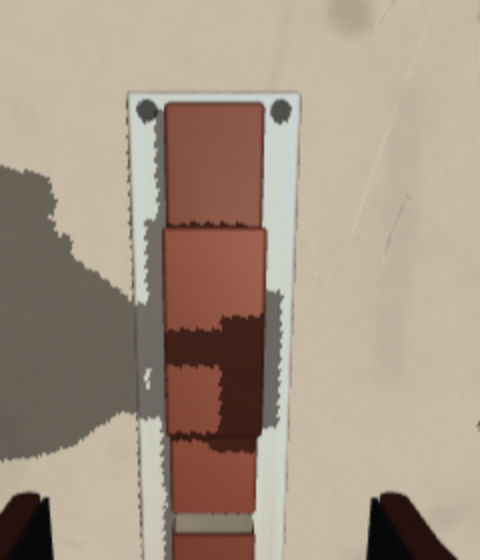

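```bash
python3 - <<'E'
import pickle
from h import *
from station import r
r.servo_line([.4596,.3428,.36],speed=.2)
pick(r,*shift((.5834,-.0885,-12.75),0,.0014),lift=.13)
t=joint(-.047)
place(r,*shift(t,-.0006,.0014),pre=.07)
r.reach(*viewpose(*t,.063)); r.wait(.5); w=r.snapshot("wrist"); st(r,"view")
pickle.dump(w,open("s5.pkl","wb"))
b=brick_sil(.037)
L,R=latfit(w,range(122,205),t,b); print("brick L",L.mean(),"R",R.mean(),L.tolist()[::8],R.tolist()[::8])
g=cv2.cvtColor(w["frame"],cv2.COLOR_RGB2GRAY).astype(int)
for c in(275,285,300): print(c,g[106:118,c],g[210:228,c])
print(proj(w,corners(*t,.037,.063,.084)).round(1)[1::2].tolist())
cv2.imwrite("pics/w5.png",cv2.resize(w["frame"][0:280,180:420,::-1],None,fx=2,fy=2))
E
```

```text
at 23.94 [ 0.585  -0.0889  0.1855] [179.95   0.    77.25] F [-0.1 -0.8  0.5] op 0.0876
grip 24.74 [ 0.5848 -0.0888  0.185 ] [180.     0.    77.25] F [ 0.3  0.5 -0.3] op 0.0398
lift 25.76 [ 0.5846 -0.0888  0.3135] [-179.86    0.     77.25] F [ 0.8  0.1 -1.2] op 0.0401
above 28.14 [0.4793 0.2917 0.226 ] [ 1.7991e+02 -1.0000e-02  1.0935e+02] F [ 0.7  0.7 -2.5] op 0.0401
down -0.001 29.39 [0.4791 0.2916 0.222 ] [179.97  -0.   109.35] F [-2.6 -1.4  5.3] op 0.0398
open 30.38 [0.4791 0.2916 0.221 ] [180.     0.   109.35] F [-0.7 -0.2  0.2] op 0.088
view 31.81 [0.4907 0.2542 0.3368] [-179.99    0.    109.37] F [ 0.   0.2 -0. ] op 0.0876
brick L 0.6265060240963856 R -0.8072289156626506 [0, 0, 1, 1, 1, 1, 0, 0, 1, 1, 1] [-1, -1, -1, 0, -1, -1, -1, -1, -1, -1, -1]
275 [100 101 100 100 100  77  48  70  93 102 102 102] [87 86 86 87 87 87 66 32 34 36 66 84 84 84 84 83 84 83]
285 [106 106 105 106  81  41  48  73  96 105 105 105] [90 90 90 90 89 69 36 31 33 36 36 37 38 36 37 37 67 85]
300 [108 109 109 109  84  41  48  72  99 111 110 110] [38 37 38 38 38 38 36 31 34 36 37 37 37 37 36 37 70 89]
[[262.3, 219.0], [260.2, 112.9], [310.7, 219.1], [313.5, 112.9]]
```

View pics/w5.png

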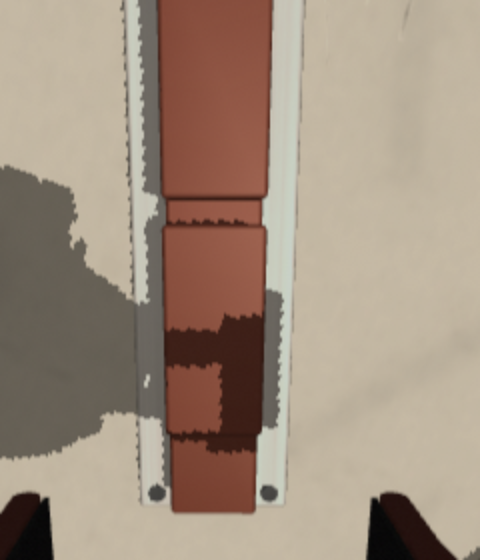

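```bash
python3 - <<'E'
import pickle
from h import *
from station import r
w=pickle.load(open("s5.pkl","rb")); g=cv2.cvtColor(w["frame"],cv2.COLOR_RGB2GRAY).astype(int)
print(proj(w,corners(*joint(.047),.037,.063,.084)).round(1)[1::2].tolist(), proj(w,corners(*C,.011,.037,.272)).round(1).tolist())
for c in(275,285,295): print(c,g[94:116,c],"end",g[244:262,c])
top=r.snapshot("top"); sc=r.snapshot("scene"); pickle.dump((top,sc),open("s6.pkl","wb"))
a=cv2.resize(top["frame"][195:295,130:290,::-1],None,fx=4,fy=4); b=cv2.resize(sc["frame"][220:370,190:310,::-1],None,fx=3,fy=3)
cv2.imwrite("pics/t6.png",a);cv2.imwrite("pics/s6.png",b)
E
```

```text
[[259.9, 98.8], [257.2, -34.8], [313.9, 98.8], [317.4, -34.7]] [[266.5, 246.5], [265.1, 257.4], [261.2, -77.2], [258.6, -98.0], [305.6, 246.5], [307.3, 257.4], [312.7, -77.1], [315.8, -97.9]]
275 [ 99  98  93  80  57  32  75 100 101 101 101 101 100 101 100 100 100  77
  48  70  93 102] end [ 79  79  79  78  78  78  78  78  78  77  77  75 122 169 184 183 184 184]
285 [103 103  98  83  59  33  78 105 106 106 105 105 106 106 105 106  81  41
  48  73  96 105] end [ 81  81  80  80  80  80  80  79  79  79  78  77 122 168 184 183 184 184]
295 [108 107 103  86  58  34  80 107 107 107 107 108 108 108 108 108 108  82
  47  71  97 109] end [ 82  82  82  82  82  82  81  81  81  81  80  79 123 168 184 183 183 183]
```

View pics/t6.png

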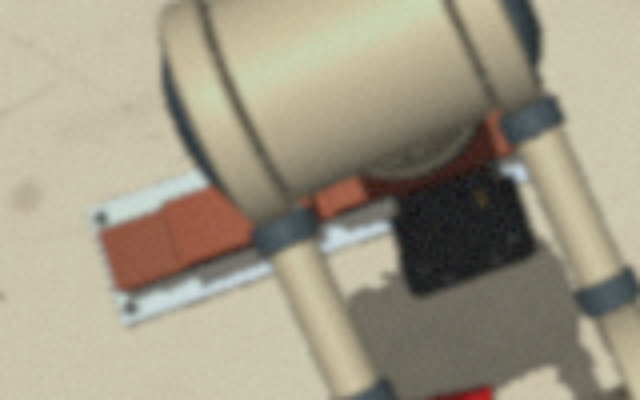

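View pics/s6.png

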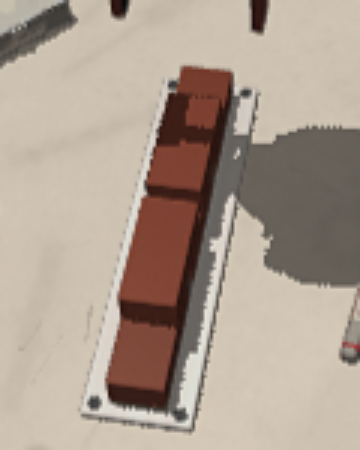

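```bash
python3 - <<'E'
from h import *
from station import r
s=r.sense(); p=s["tcp_pos"]; r.servo_line([p[0],p[1]-.02,.40],speed=.15); r.wait(.3); st(r); print(r.hand_in())
E
```

```text
32.8 [0.4908 0.2342 0.3989] [-179.9     0.    109.36] F [-1.6 -1.2 -0. ] op 0.0878
the job is handed in; nothing more can be done
None
```

I laid both loose red bricks flat on the first course, one centred over each mortar joint, and handed the job in at 32.8 s of the 56 s allowed. I did not touch the grey block, the half brick or the green look-alike.

- **First brick:** it went over the +47 mm joint. The wrist camera then showed it about 1.4 mm off to the side and 0.6 mm along the course. I gripped it again and shifted it by that amount. The recheck showed no measurable sideways error and about 0.3 mm or less along the course.
- **Second brick:** I placed it over the −47 mm joint using the same correction. The sideways error and yaw were under about 0.1 mm and 0.5°. Along the course it is about 0.5 mm off, and the gap between the two bricks is about 9.5 to 10 mm.
- **Forces and contact:** the largest contact-force reading at the points I sampled was about 6 N. At hand-in the gripper was open and clear of everything.

**Checks that disagreed or fell short:**
- The fixed top and scene cameras differed from the wrist camera by 2–3 mm, so I relied on wrist-camera measurements of each brick against the course.
- In the last top view the arm hid part of the wall, so that view confirmed only part of it. The scene view showed both bricks sitting flat and in line.

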